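# Wedge the rocking stirrer steady

### The arm

A 7-joint arm with a two-finger parallel gripper is mounted at the origin on the work surface. World frame = base frame: x ahead of the robot, y to its left, z up, the work surface at z = 0. Lengths are in mm, angles in rad, forces in N, time in s.
With the tool pointing down it reaches from about 375 to 925 mm from the base axis. Payload 3.1 kg.
Tool frame: the origin (TCP) lies at the very end of the fingers, on their centre line; the grasp point (between the pads) lies 19 mm behind it; z points along the fingers, y is the line along which they close (so a half turn about z gives the same grasp; the last joint's range is limited). The gripper opens to 85 mm and grips with 20 to 120 N. Pads are 22 mm wide; open, the fingers measure 114 mm over their backs; the gripper's body (76 mm by 85 mm) begins 54 mm behind the grasp point. The pads swing forward as they close: fully open they stand 13 mm farther back than shut.
Start: joints at [1.207, 0.383, 0.044, 1.598, -0.018, 1.161, -0.05], TCP at [170.762, -627.171, 231.269] pointing down, gripper open.
Joint ranges: [-2.61, 2.61], [-0.41, 2.15], [-1.48, 1.57], [0, 2.5], [-1.57, 4.71], [0.05, 1.97], [-2.85, 2.85]. Speed limits (rad/s): [2.79, 2.79, 3.14, 3.14, 3.14, 3.14, 3.14].

### API

Orientations are given as a unit quaternion [x, y, z, w].
In Python, from station import env gives the robot as it stands.
- The arm moves only by the tool carry_out, never from a script. Its argument "series" is a list that holds one entry, the list of rows, each a list of 7 numbers: the shift along the tool's x, y, z in units of 50 mm (1.0 is 50 mm), then the turn, a rotation vector about the tool's x, y, z in units of 8 degrees (1.0 is 8 degrees), then the finger opening in mm, from 0 to 85.4. In form: [[[tx, ty, tz, ax, ay, az, hand], ...]]. A call has 1 to 5 rows; each row shifts and turns the commanded pose from where the row before left it, along the tool's axes as they then stand; what a row does not reach is not made up. A row lasts 1/10 s, in which the tool goes at most 50 mm and 8.59 degrees, less where a joint would pass 70% of its speed; a pose out of reach is approached as far as the arm can. A call is refused whole if a number of a shift passes 1 or a number of a turn 1, either way. A call with a gripper value outside its range is refused whole. The fingers move at their own pace and stop on an object; "force" is the grip in N (left out, the last holds). Time passes only in rows, so rows that do not move let the fingers close. It gives the time, the measured TCP pose, the force, the opening and the grip force at its end, in the units of the state.
- env.sense(): the state, without advancing time (a new reading comes with each control period).
- env.capture(name): name is "scene" or "top" or "wrist"; returns (picture, depth): 480x640x3 uint8, red, green, blue; 480x640 float32, mm along the optical axis (not along the pixel's ray), 0 where there is no reading.
- env.camera_params(name): a dict with "mtx" (3x3 intrinsics, pixels), "rvec" (rotation vector, rad) and "tvec" (3), from world to camera coordinates, as OpenCV has them. Camera axes: x right, y down, z forward; pixel columns grow to the right and rows downward; lengths in mm; the calibration is good to about 2 mm. A picture is of the moment at which its call begins: read the wrist's pose just before it. camera_params takes no time and is no camera call; for the wrist camera it gives the pose at the moment of the call.
- env.close_job(): hands the job in; it is judged then, once.
The state is a dict: "clock": time; "q": joint angles; "joint_velocities": joint speeds; "joint_torque": joint torques, N m; "position": TCP position; "ee_rot": TCP orientation; "contact_force": force on the tool from outside, world axes, zero at the start; "wrist_torque": the same for the moment, N m; "grip_width": opening from 0.0 (shut) to 1.0 (fully open); "grip_force": force on a finger pad.
Only numpy, scipy, OpenCV 4.12 (cv2) and the standard library are available. Lean on these libraries where they do the work, as an engineer would, in place of code of your own. Each camera call takes 0.05 s, during which the arm holds its last target. There are 200 camera calls.

### The job

The blue magnetic stirrer rocks because one of its feet is screwed up too short. Press the yellow pad down to feel how far that corner drops and let it come back, then push the orange wedge along the bench, thin end first, under the short foot until it is just snug, and press the yellow pad firmly again (about 10 N, for a second) to prove that the corner no longer gives; if it still does, push a little more and press again. Leave the stirrer standing level where it is, with the wedge snug under the short foot; only push and press, lift nothing, and leave the vial, beaker and vial rack alone.

Things in the scene. Friction and masses are not known exactly. Their poses are not given: they have to be found in the camera images.
- stirrer: Loose blue case, 200 mm (its x) by 220 mm (its y), about 2 kg; origin at bench level under its centre, z up. Case 22 to 61 mm above the bench, round plate on top to 65 mm; black front panel with knobs at its -x side. Three fixed feet, 22 mm across, at x,y = (-80,-90), (80,90), (80,-90) mm; the short foot at (-80,90) mm. Left alone it stands level on the three. It slides if shoved with 10 N or more.
- press_pad: Yellow round pad, 36 mm across, on the stirrer's top above the short foot; origin at the centre of its underside, flat top 5 mm higher (66 mm above the bench when level). 4 to 7 N down on it tips the stirrer until the short foot meets the bench, 6 to 12 mm lower (tilt 0.05 to 0.1 rad), the pad creeping a few mm outwards; let go, the stirrer returns to level.
- foot_bottom (a point): Lowest point of the short foot, a black rubber ball 20 mm across under the stirrer at (-80,+90) mm, 20 mm in from the case's +y side. With the stirrer level it hangs 6 to 12 mm above the bench, different each time; it does not move within the case.
- wedge: Loose orange wedge, 120 mm (its x) by 50 mm (its y), 0.15 kg; origin at the centre of its underside. Thin end, 4 mm, at x = +60 mm; upright thick end, 28 mm high, at x = -60 mm; an even slope between (1 in 5). It starts flat beside the stirrer's +y side, thin end 25 to 75 mm from the case and pointing at the short foot to within 15 mm and 0.05 rad. It slides under 1 to 2 N.
- ramp: The wedge's ribbed slope; origin at its middle (16 mm above the wedge's underside), x down the slope towards the thin end, z square to it and outwards. With the foot on it the wedge stays where it is left, even when the pad is pressed; the push needed then grows by some 4 N, and driving on lifts the corner 1 mm per 5 mm of travel.
- vial: Small amber bottle with a black cap, 28 mm across, 55 mm high, loose, standing; to be left alone.
- beaker: Clear beaker, 66 mm across, 80 mm high, loose, standing; to be left alone.
- vial_rack: Green rack with small capped vials, 60 by 120 mm and 56 mm high, loose, in front of the stirrer; to be left alone.
There are look-alikes about, which are no part of the job. Of the things that look like the wedge, take the one that is farthest from the robot's base at the start.

How it is judged (in metres and radians):
On the way, in this order (a step that is already met when the one before it is completed fails the run):
1. the yellow pad is pressed and the stirrer rocks by more than 0.03 rad (contact force between the fingers and press_pad above 0.5 N and angle between stirrer's own z axis and vertical above 0.03 rad), for 0.05 s.
2. with the wedge under the short foot, the yellow pad is pressed with more than 6 N for 0.4 s and the stirrer stays within 0.02 rad of level (about 2 mm at the corner) (contact force between the fingers and press_pad above 6 N and angle between stirrer's own z axis and vertical below 0.02 rad and contact force between wedge and stirrer above 1 N), for 0.4 s.
At the end, for the whole second after the job is handed in: The stirrer stands within 0.02 rad of level (about 2 mm at the corner) and within 30 mm of where it was, at rest; the wedge lies flat and at rest on the bench with the short foot over its slope, no more than 3 mm above it (angle between stirrer's own z axis and vertical below 0.02 rad and distance of stirrer from where it was at the start of the episode below 0.03 m and linear speed of each of stirrer, wedge below 0.01 m/s and angle between wedge's own z axis and vertical below 0.03 rad and z of foot_bottom in the frame of ramp below 0.003 m and x of foot_bottom in the frame of ramp between -0.06 and 0.062 m and y of foot_bottom in the frame of ramp between -0.025 and 0.025 m); the robot touches nothing.
It fails at once if the wedge is lifted off the bench or tipped (height (world z) of wedge above 0.015 m or angle between wedge's own z axis and vertical above 0.3 rad).
It fails at once if the stirrer is lifted or tipped over (height (world z) of stirrer above 0.03 m or angle between stirrer's own z axis and vertical above 0.3 rad).
It fails at once if the stirrer is shoved more than 50 mm away (distance of stirrer from where it was at the start of the episode above 0.05 m).
It fails at once if the vial, beaker or vial rack is moved more than 20 mm (distance of any of vial, beaker, vial_rack from where it was at the start of the episode above 0.02 m).
It also fails if it takes over 58 s, if anything falls off the work surface, if the arm or the gripper's body presses on something with over 40 N, if the wrist force passes 120 N, or if a joint passes its speed limit or range.

## Working session

There is one attempt and no reset: what is moved stays moved. The work goes in short steps, Python scripts to look and compute and a tool call to move; the robot and the scene stay as the last step left them, time stands still between calls to the robot, and variables do not carry over. Pictures are saved under pics/ and viewed, at most 10 in all, crops included, and the job is handed in when it is done.

Besides the shell and the picture viewer there is one more tool, called after "Request:" as name([rows], argument=value, ...), one row to a line, values as JSON. carry_out: Moves the arm, as the interface text tells. Its arguments: {"type":"object","properties":{"series":{"type":"array","items":{"type":"array","items":{"type":"array","items":{"type":"number"}}}},"force":{"type":"number"}},"required":["series"]}

```bash
ls; mkdir -p pics; cat > h.py <<'E'
import numpy as np, cv2
from station import env
def cam(n):
    p=env.camera_params(n); R=cv2.Rodrigues(np.array(p["rvec"],float))[0]
    return np.array(p["mtx"],float),R,np.array(p["tvec"],float).ravel()
def ray(n,uv,z):
    K,R,t=cam(n); d=R.T@np.linalg.inv(K)@np.array([uv[0],uv[1],1.]); c=-R.T@t
    return c+d*(z-c[2])/d[2]
def shot(n,f):
    im,d=env.capture(n); np.savez("pics/"+f+".npz",im=im,d=d); cv2.imwrite("pics/"+f+".png",im[:,:,::-1]); return im,d
E
python3 - <<'E'
from h import *
print(env.sense())
shot("scene","s0");shot("top","t0")
E
```

```text
pics
{'clock': 0.0, 'q': array([ 1.20717916,  0.38387783,  0.04379294,  1.59962973, -0.01792029,
        1.16116606, -0.04991726]), 'joint_velocities': array([ 3.63196059e-04, -3.71448131e-04, -3.04735668e-04,  1.87011518e-03,
        1.79200657e-03,  7.14293240e-04, -3.25964792e-06]), 'joint_torque': array([-5.35287709e-04, -4.33458245e+01,  1.02409936e+00, -2.49514872e+01,
        1.05217463e-02,  1.12365698e-02,  8.73180824e-06]), 'position': array([ 170.52340144, -626.23386225,  229.83299339]), 'ee_rot': array([ 9.91173686e-01,  1.32562874e-01, -2.33927727e-04, -1.32412731e-03]), 'contact_force': array([-0.33460324,  0.79348664, -0.21272266]), 'wrist_torque': array([-0.03456325,  0.02297741, -0.02115913]), 'grip_force': 0.0, 'grip_width': 0.9953175202412246}
```

View pics/t0.png

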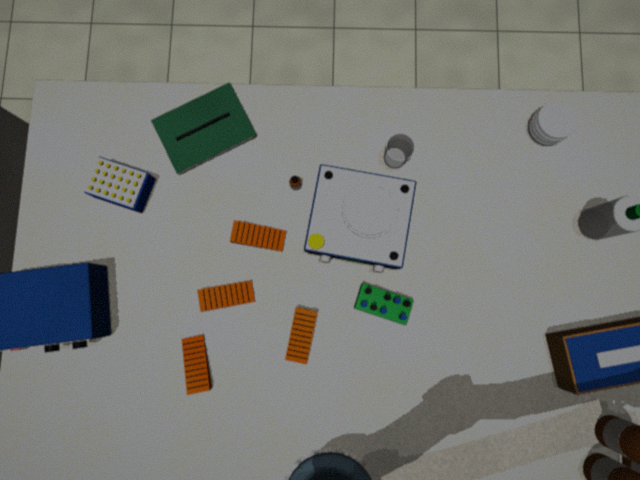

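View pics/s0.png

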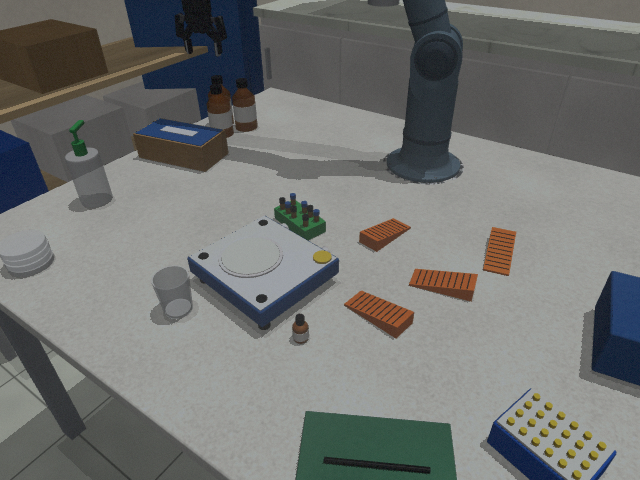

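Top view: four orange wedges at A (258,236), B (227,296), C (196,364) and D (301,335). The base is at about (330,480), so A is the farthest. It also points at the pad (316,241) on the stirrer (360,216). The vial is at (295,182), the beaker at (398,150) and the rack at (385,303).

```bash
cat >> h.py <<'E'
def cloud(n,d):
    K,R,t=cam(n); v,u=np.mgrid[:480,:640]; P=np.stack([(u-K[0,2])/K[0,0]*d,(v-K[1,2])/K[1,1]*d,d],-1)
    return (P-t)@R
def mask(im,lo,hi):
    return cv2.inRange(cv2.cvtColor(im,cv2.COLOR_RGB2HSV),lo,hi)
E
python3 - <<'E'
from h import *
np.set_printoptions(precision=1,suppress=True)
z=np.load("pics/t0.npz");im,d=z["im"],z["d"];C=cloud("top",d)
K,R,t=cam("top");print("cam",-R.T@t,K[0,0])
m=mask(im,(5,150,90),(17,255,255))
m=cv2.morphologyEx(m,cv2.MORPH_CLOSE,np.ones((7,7)))
n,l,s,c=cv2.connectedComponentsWithStats(m)
for i in range(1,n):
    if s[i,4]<300: continue
    P=C[l==i]; P=P[P[:,2]>1]
    r=cv2.minAreaRect(P[:,:2].astype(np.float32)); 
    print(c[i],np.linalg.norm(r[0]),r,np.percentile(P[:,2],[2,98])); 
    if abs(c[i][0]-258)<8: 
        A=np.c_[P[:,:2],np.ones(len(P))]; print("grad",np.linalg.lstsq(A,P[:,2],rcond=None)[0]); print(cv2.boxPoints(r))
y=mask(im,(22,150,90),(35,255,255)); y[:,:280]=0
P=C[y>0]; print("pad",len(P),np.median(P,0), ray("top",np.argwhere(y>0).mean(0)[::-1],66))
Z=C[...,2]; sm=((Z>50)&(Z<72)).astype(np.uint8); sm[:, :300]=0; sm[:,425:]=0; sm[:150]=0; sm[275:]=0
n,l,s,c=cv2.connectedComponentsWithStats(sm); i=1+s[1:,4].argmax(); P=C[l==i]
r=cv2.minAreaRect(P[:,:2].astype(np.float32)); print("stirrer",r); print(cv2.boxPoints(r))
for q in [(329,175),(404,188),(393,255),(316,241)]: print(q,ray("top",q,62))
v=C[170:195,285:305].reshape(-1,3); v=v[v[:,2]>15]; print("vial",v.mean(0),len(v))
big=cv2.resize(im[160:290,210:370],None,fx=4.5,fy=4.5,interpolation=cv2.INTER_CUBIC); cv2.imwrite("pics/c0.png",big[:,:,::-1])
E
```

```text
cam [ 426.    34.6 1031.3] 446.6544248127019
[257.4 235.6] 546.9556794268676 ((533.6304321289062, 119.99615478515625), (259.8379211425781, 89.38572692871094), 57.41612243652344) [ 4.3 29.6]
grad [  -2.3    0.  1306.9]
[[426.   34.6]
 [501.3 -13.5]
 [641.3 205.4]
 [565.9 253.5]]
[225.6 295.4] 472.0380269271492 ((440.1524658203125, 170.54531860351562), (57.58433151245117, 267.23583984375), 6.21978235244751) [ 4.2 29.2]
[301. 335.] 366.2077598963417 ((359.61798095703125, 69.15946197509766), (48.70303726196289, 142.7406768798828), 80.02931213378906) [ 4.6 30.2]
[195.1 364.3] 364.38298233070157 ((320.380126953125, 173.58436584472656), (120.50586700439453, 327.6867370605469), 17.04238510131836) [ 4.6 29.6]
pad 183 [554.2  42.8  66.9] [554.4  43.1  66. ]
stirrer ((609.8800659179688, -52.84759521484375), (220.38632202148438, 215.31369018554688), 80.91801452636719)
[[ 486.2 -144.7]
 [ 698.8 -178.7]
 [ 733.6   39. ]
 [ 521.    73. ]]
(329, 175) [704.3  17.5  62. ]
(404, 188) [ 678.5 -149.8   62. ]
(393, 255) [ 528.3 -125.7   62. ]
(316, 241) [554.9  42.7  62. ]
vial [691.6  93.5  46.4] 137
```

View pics/c0.png

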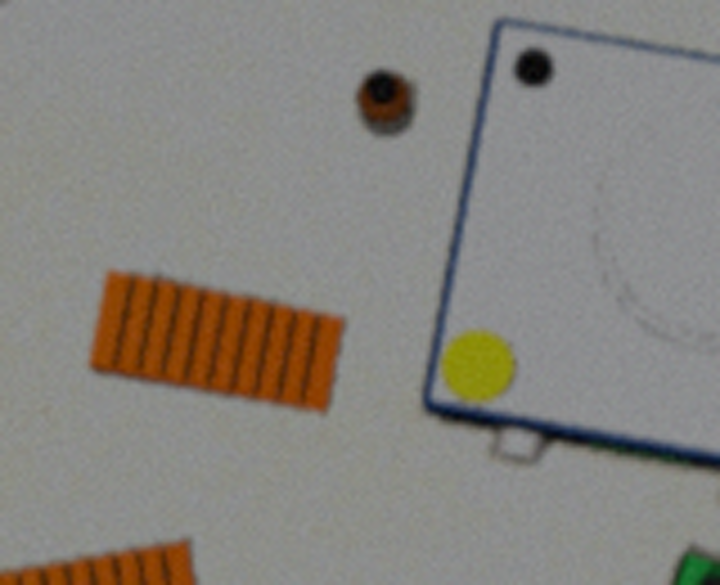

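The crop confirms A, at crop corners (110,271), (92,369), (344,318) and (327,411). The yellow pad is at (478,366). The rack edge is clear of the push line.

```bash
python3 - <<'E'
from h import *
np.set_printoptions(precision=1,suppress=True)
z=np.load("pics/t0.npz");d=z["d"];C=cloud("top",d)
f=lambda x,y,h:ray("top",(210-.4+x/4.5,160-.4+y/4.5),h)[:2]
a,b=f(110,271,28),f(92,369,28); c,e=f(344,318,4),f(327,411,4)
T,N=(a+b)/2,(c+e)/2; print("thick",T,"thin",N,np.linalg.norm(a-b),np.linalg.norm(c-e),np.linalg.norm(T-N),"ang",np.arctan2(*(N-T)[::-1]))
print("z thick/thin",np.median(C[226:236,234:238,2]),np.median(C[236:246,278:282,2]))
u=(N-T)/np.linalg.norm(N-T); p=np.array([554,44]); r=p-N
print("u",u,"foot along from thin",r@u,"lateral",u[0]*r[1]-u[1]*r[0])
# pixel corners of case top, from crop
k=[f(498,20,61),f(430,405,61)]; print(k,np.arctan2(*(k[0]-k[1])[::-1]))
E
```

```text
thick [578.4 234.6] thin [561.8 117.1] 50.76582787789066 49.112420146371626 118.66695430326953 ang -1.7111488227204752
z thick/thin 26.820679896114186 6.450756643886436
u [-0.1 -1. ] foot along from thin 73.51173616670513 lateral 2.547650744638169
[array([729.4,  37.6]), array([535.5,  66. ])] -0.1452075717878781
```

Request:
carry_out([
  [[0.68,-0.68,-0.1,0,0,0,0],[0.68,-0.68,-0.1,0,0,0,0],[0.68,-0.68,-0.1,0,0,0,0],[0.68,-0.68,0,0,0,0,0],[0.68,-0.68,0,0,0,0,0]],
])

```text
clock: 0.6
position: [290.7, -416.5, 246.1]
ee_rot: [0.991, 0.132, -0.0, -0.0]
contact_force: [0.3, -0.3, 0.5]
grip_width: 0.139
grip_force: 0.0
```

Request:
carry_out([
  [[0.68,-0.68,0,0,0,0,0],[0.68,-0.68,0,0,0,0,0],[0.68,-0.68,0,0,0,0,0],[0.68,-0.68,0,0,0,0,0],[0.68,-0.68,0,0,0,0,0]],
])

```text
clock: 1.1
position: [409.7, -207.9, 246.0]
ee_rot: [0.991, 0.132, -0.0, 0.0]
contact_force: [1.3, -0.1, -1.2]
grip_width: -0.002
grip_force: 0.0
```

Request:
carry_out([
  [[0.68,-0.68,0,0,0,0,0],[0.68,-0.68,0,0,0,0,0],[0.68,-0.68,0,0,0,0,0],[0.68,-0.68,0,0,0,0,0],[0.68,-0.68,0,0,0,0,0]],
])

```text
clock: 1.6
position: [529.1, 0.4, 246.0]
ee_rot: [0.991, 0.132, -0.0, 0.0]
contact_force: [1.2, -0.8, -0.3]
grip_width: 0.002
grip_force: 0.0
```

Request:
carry_out([
  [[0,0,0,0,0,-0.93,0],[0,0,0,0,0,-0.93,0],[0,0,0,0,0,-0.93,0],[0,0,0,0,0,-0.93,0],[0,0,0,0,0,-0.93,0]],
])

```text
clock: 2.1
position: [528.3, -1.1, 245.7]
ee_rot: [0.896, 0.444, -0.001, -0.0]
contact_force: [-0.0, -0.6, 0.3]
grip_width: -0.005
grip_force: 0.0
```

Request:
carry_out([
  [[0,0,0,0,0,-0.93,0],[0,0,0,0,0,-0.93,0],[0,0,0,0,0,-0.93,0],[0,0,0,0,0,-0.93,0],[0,0,0,0,0,0,0]],
])

```text
clock: 2.6
position: [528.3, -1.2, 245.7]
ee_rot: [0.754, 0.657, -0.0, -0.0]
contact_force: [-0.4, -0.7, 0.3]
grip_width: -0.001
grip_force: 0.0
```

Request:
carry_out([
  [[0.47,0.2,0.5,0,0,0,0],[0.47,0.2,0.5,0,0,0,0],[0,0,0,0,0,0,0]],
])

```text
clock: 2.9
position: [552.9, 46.5, 192.6]
ee_rot: [0.753, 0.658, -0.001, -0.003]
contact_force: [-0.5, -0.7, -0.9]
grip_width: 0.002
grip_force: 0.0
```

```bash
python3 - <<'E'
from h import *
np.set_printoptions(precision=1,suppress=True)
K,R,t=cam("wrist"); im,d=shot("wrist","w1")
print(env.sense()["position"])
y=mask(im,(22,130,70),(35,255,255)); n,l,s,c=cv2.connectedComponentsWithStats(y); i=1+s[1:,4].argmax()
print(s[i],c[i],ray("wrist",c[i],66))
E
```

```text
[553.5  44.6 194.1]
[ 300  201   53   52 2126] [325.9 226.5] [557.1  42.1  66. ]
```

View pics/w1.png

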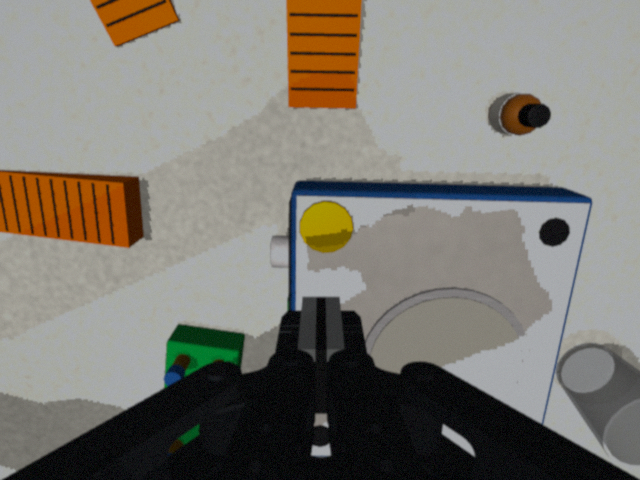

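The wrist view shows the pad at (326,226), with the wedge (323,50) pointing straight at it. Now I'll descend onto the pad.

Request:
carry_out([
  [[-0.03,0.05,0.8,0,0,0,0],[0,0,0.8,0,0,0,0],[0,0,0.6,0,0,0,0],[0,0,0.2,0,0,0,0],[0,0,0,0,0,0,0]],
])

```text
clock: 3.45
position: [556.3, 39.8, 75.5]
ee_rot: [0.754, 0.657, -0.001, -0.001]
contact_force: [-0.0, -0.5, 0.1]
grip_width: 0.001
grip_force: 0.0
```

Request:
carry_out([
  [[0,0,0.04,0,0,0,0],[0,0,0.04,0,0,0,0],[0,0,0.02,0,0,0,0],[0,0,0,0,0,0,0],[0,0,0,0,0,0,0]],
])

```text
clock: 3.95
position: [557.7, 40.9, 71.9]
ee_rot: [0.754, 0.657, 0.0, 0.0]
contact_force: [-1.2, 0.2, 0.2]
grip_width: -0.001
grip_force: 0.0
```

Request:
carry_out([
  [[0,0,0.04,0,0,0,0],[0,0,0.04,0,0,0,0],[0,0,0,0,0,0,0]],
])

```text
clock: 4.25
position: [556.9, 40.8, 66.8]
ee_rot: [0.754, 0.657, -0.0, -0.0]
contact_force: [0.2, -0.2, -0.9]
grip_width: -0.001
grip_force: 0.0
```

Request:
carry_out([
  [[0,0,0.03,0,0,0,0],[0,0,0.03,0,0,0,0],[0,0,0,0,0,0,0]],
])

```text
clock: 4.55
position: [556.8, 41.7, 64.4]
ee_rot: [0.753, 0.658, -0.0, -0.001]
contact_force: [-3.4, 1.6, 4.1]
grip_width: -0.002
grip_force: 2.4
```

Request:
carry_out([
  [[0,0,0.03,0,0,0,0],[0,0,0.03,0,0,0,0],[0,0,0,0,0,0,0]],
])

```text
clock: 4.85
position: [556.6, 42.5, 61.5]
ee_rot: [0.753, 0.658, 0.0, -0.001]
contact_force: [-3.0, 3.4, 5.8]
grip_width: -0.004
grip_force: 2.9
```

Request:
carry_out([
  [[0,0,0.03,0,0,0,0],[0,0,0.03,0,0,0,0],[0,0,0,0,0,0,0]],
])

```text
clock: 5.15
position: [556.8, 42.8, 58.6]
ee_rot: [0.753, 0.658, 0.0, -0.001]
contact_force: [-2.7, 2.0, 6.7]
grip_width: 0.002
grip_force: 3.0
```

Request:
carry_out([
  [[0,0,0.03,0,0,0,0],[0,0,0.03,0,0,0,0],[0,0,0,0,0,0,0]],
])

```text
clock: 5.45
position: [556.9, 43.0, 57.0]
ee_rot: [0.753, 0.658, -0.0, -0.001]
contact_force: [-6.8, 2.5, 13.4]
grip_width: -0.0
grip_force: 7.0
```

Bottomed out at a pad height of about 57.3, a drop of about 9 mm. I'll release and go behind the wedge.

Request:
carry_out([
  [[0,0,-0.1,0,0,0,0],[0,0,-0.1,0,0,0,0],[0,0,-0.1,0,0,0,0],[0,0,-0.5,0,0,0,0],[0,0,-0.7,0,0,0,18]],
])

```text
clock: 5.95
position: [554.8, 39.8, 128.5]
ee_rot: [0.754, 0.657, -0.002, -0.002]
contact_force: [0.8, -0.4, 0.5]
grip_width: 0.156
grip_force: 0.0
```

Request:
carry_out([
  [[0.9,-0.02,0,0,0,0,18],[0.9,-0.02,0,0,0,0,18],[0.9,-0.02,0,0,0,0,18],[0.9,-0.02,0,0,0,0,18],[0.9,-0.02,0,0,0,0,18]],
])

```text
clock: 6.45
position: [583.0, 265.1, 129.7]
ee_rot: [0.754, 0.657, -0.001, 0.0]
contact_force: [0.3, -0.8, 0.2]
grip_width: 0.21
grip_force: 0.0
```

Request:
carry_out([
  [[0,0,0,0,0,0,18],[0,0,0,0,0,0,18],[0,0,0,0,0,0,18]],
])

```text
clock: 6.75
position: [583.1, 262.2, 129.4]
ee_rot: [0.754, 0.657, -0.001, 0.001]
contact_force: [1.7, -0.9, 0.4]
grip_width: 0.211
grip_force: 0.0
```

```bash
python3 - <<'E'
from h import *
np.set_printoptions(precision=1,suppress=True)
im,d=shot("top","t1"); print(env.sense()["position"],env.sense()["contact_force"])
y=mask(im,(22,150,90),(35,255,255)); y[:,:280]=0
print("pad",ray("top",np.argwhere(y>0).mean(0)[::-1],66))
im,d=shot("wrist","w2")
E
```

```text
[583.4 261.5 129.5] [ 0.8 -0.5 -0.7]
pad [554.4  43.1  66. ]
```

View pics/t1.png

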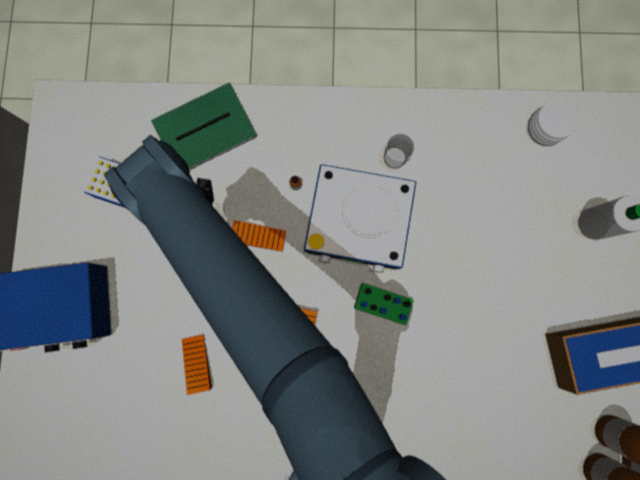

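```bash
python3 - <<'E'
from h import *
np.set_printoptions(precision=1,suppress=True)
z=np.load("pics/w2.npz");im,d=z["im"],z["d"]
m=mask(im,(5,140,60),(17,255,255)); m=cv2.morphologyEx(m,cv2.MORPH_CLOSE,np.ones((13,13)))
n,l,s,c=cv2.connectedComponentsWithStats(m)
C=cloud("wrist",d)
for i in range(1,n):
    if s[i,4]<500: continue
    k=(l==i)&(C[...,2]>3)&(C[...,2]<32); P=C[k]; r=cv2.minAreaRect(P[:,:2].astype(np.float32)); print(s[i],r,"\n",cv2.boxPoints(r))
E
```

```text
[    0   185   178   176 14760] ((433.9779357910156, 243.6188507080078), (52.36375045776367, 119.59346008300781), 11.707015037536621) 
 [[396.2 296.9]
 [420.5 179.8]
 [471.7 190.4]
 [447.5 307.5]]
[ 282  258   80  151 8850] ((573.1303100585938, 177.98977661132812), (120.3201675415039, 49.633018493652344), 81.9111557006836) 
 [[540.1 121.9]
 [589.2 114.9]
 [606.2 234.1]
 [557.  241. ]]
```

Request:
carry_out([
  [[0,0,0.8,0,0,0,18],[0,0,0.8,0,0,0,18],[0,0,0.6,0,0,0,18],[0,0,0.14,0,0,0,18],[0,0,0,0,0,0,18]],
])

```text
clock: 7.35
position: [582.4, 262.4, 12.1]
ee_rot: [0.754, 0.657, -0.002, -0.0]
contact_force: [0.7, 0.7, -0.4]
grip_width: 0.213
grip_force: 0.0
```

Request:
carry_out([
  [[-0.1,0.04,0,0,0,0,18],[-0.2,0,0,0,0,0,18],[-0.2,0,0,0,0,0,18],[-0.2,0,0,0,0,0,18],[-0.2,0,0,0,0,0,18]],
])

```text
clock: 7.85
position: [579.5, 219.1, 14.4]
ee_rot: [0.754, 0.657, 0.001, 0.0]
contact_force: [0.0, 1.3, 0.6]
grip_width: 0.213
grip_force: 0.7
```

Request:
carry_out([
  [[-0.2,0,0,0,0,0,18],[-0.2,0,0,0,0,0,18],[-0.2,0,0,0,0,0,18],[-0.1,0,0,0,0,0,18],[0,0,0,0,0,0,18]],
])

```text
clock: 8.35
position: [573.8, 182.8, 12.8]
ee_rot: [0.754, 0.657, -0.001, 0.0]
contact_force: [0.6, -0.2, 0.2]
grip_width: 0.207
grip_force: 0.0
```

```bash
python3 - <<'E'
from h import *
np.set_printoptions(precision=1,suppress=True)
im,d=shot("wrist","w3");shot("scene","s3"); print(env.sense()["position"])
m=mask(im,(5,140,60),(17,255,255)); m=cv2.morphologyEx(m,cv2.MORPH_CLOSE,np.ones((13,13)))
n,l,s,c=cv2.connectedComponentsWithStats(m)
C=cloud("wrist",d)
for i in range(1,n):
    if s[i,4]<1500: continue
    k=(l==i)&(C[...,2]>3)&(C[...,2]<32); P=C[k]; r=cv2.minAreaRect(P[:,:2].astype(np.float32)); print(s[i],r,"\n",cv2.boxPoints(r))
E
```

```text
[573.7 184.3  12.9]
[   0  215   64  128 4213] ((464.0877990722656, 205.60159301757812), (49.70268249511719, 23.12865447998047), 69.29467010498047) 
 [[444.5 186.4]
 [466.1 178.3]
 [483.7 224.8]
 [462.1 232.9]]
[ 281  330   80  128 7620] ((569.2122192382812, 149.45785522460938), (48.88606262207031, 30.425254821777344), 84.67900085449219) 
 [[551.8 126.5]
 [582.1 123.7]
 [586.6 172.4]
 [556.3 175.2]]
```

View pics/s3.png

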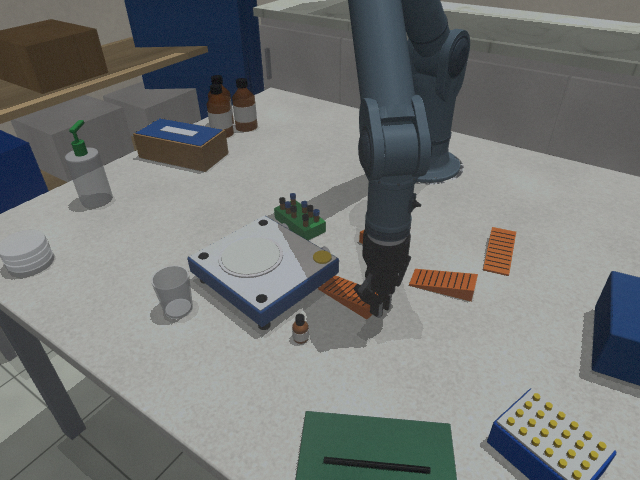

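The wedge has stayed straight, with its thin end just under the case near pixel (325,285). About 33 mm remains, so I'll push on slowly and watch the force.

Request:
carry_out([
  [[-0.08,0,0,0,0,0,18],[-0.08,0,0,0,0,0,18],[-0.08,0,0,0,0,0,18],[-0.08,0,0,0,0,0,18],[-0.08,0,0,0,0,0,18]],
])

```text
clock: 8.95
position: [571.2, 164.7, 13.2]
ee_rot: [0.754, 0.657, -0.0, -0.0]
contact_force: [-0.6, 0.2, -0.5]
grip_width: 0.21
grip_force: 0.3
```

Request:
carry_out([
  [[-0.04,0,0,0,0,0,18],[-0.04,0,0,0,0,0,18],[-0.04,0,0,0,0,0,18]],
])

```text
clock: 9.25
position: [570.6, 159.2, 13.3]
ee_rot: [0.754, 0.657, 0.0, -0.0]
contact_force: [0.0, 0.2, -0.4]
grip_width: 0.214
grip_force: 0.3
```

Request:
carry_out([
  [[-0.04,0,0,0,0,0,18],[-0.04,0,0,0,0,0,18]],
])

```text
clock: 9.45
position: [570.0, 155.3, 13.3]
ee_rot: [0.754, 0.657, 0.0, -0.0]
contact_force: [-0.2, 0.5, 1.0]
grip_width: 0.213
grip_force: 0.3
```

Request:
carry_out([
  [[-0.04,0,0,0,0,0,18],[-0.04,0,0,0,0,0,18]],
])

```text
clock: 9.65
position: [569.4, 151.3, 13.3]
ee_rot: [0.754, 0.657, 0.0, -0.0]
contact_force: [-0.2, -0.3, -0.3]
grip_width: 0.211
grip_force: 0.3
```

Request:
carry_out([
  [[-0.04,0,0,0,0,0,18],[-0.04,0,0,0,0,0,18]],
])

```text
clock: 9.85
position: [569.0, 147.8, 13.4]
ee_rot: [0.754, 0.657, 0.001, -0.0]
contact_force: [0.6, 1.9, -0.4]
grip_width: 0.211
grip_force: 1.7
```

Request:
carry_out([
  [[-0.03,0,0,0,0,0,18],[-0.03,0,0,0,0,0,18]],
])

```text
clock: 10.05
position: [569.0, 147.6, 13.9]
ee_rot: [0.753, 0.658, 0.002, -0.001]
contact_force: [0.6, 7.0, -1.2]
grip_width: 0.206
grip_force: 3.4
```

Snug at about 7 N. I'll back off, rise and press the pad again.

Request:
carry_out([
  [[0.3,0,0,0,0,0,18],[0.4,0,0,0,0,0,18],[0,0,-0.8,0,0,0,0],[0,0,-0.8,0,0,0,0],[0,0,-0.6,0,0,0,0]],
])

```text
clock: 10.55
position: [573.7, 179.4, 125.3]
ee_rot: [0.753, 0.658, -0.0, 0.001]
contact_force: [0.1, 0.2, 1.0]
grip_width: 0.001
grip_force: 0.0
```

Request:
carry_out([
  [[-0.9,0,0,0,0,0,0],[-0.9,0,0,0,0,0,0],[-0.9,0,0,0,0,0,0],[0,0,0,0,0,0,0],[0,0,0,0,0,0,0]],
])

```text
clock: 11.05
position: [554.7, 42.8, 123.1]
ee_rot: [0.755, 0.656, -0.001, 0.0]
contact_force: [0.8, 1.0, -0.1]
grip_width: -0.003
grip_force: 0.0
```

```bash
python3 - <<'E'
from h import *
np.set_printoptions(precision=1,suppress=True)
im,d=shot("wrist","w4"); print(env.sense()["position"])
y=mask(im,(22,130,70),(35,255,255)); n,l,s,c=cv2.connectedComponentsWithStats(y); i=1+s[1:,4].argmax()
print(s[i],c[i],ray("wrist",c[i],66)); C=cloud("wrist",d)
m=mask(im,(5,140,60),(17,255,255)); m=cv2.morphologyEx(m,cv2.MORPH_CLOSE,np.ones((13,13)))
n,l,s,c=cv2.connectedComponentsWithStats(m)
for i in range(1,n):
    if s[i,4]<1500: continue
    k=(l==i)&(C[...,2]>3)&(C[...,2]<32); P=C[k]; r=cv2.minAreaRect(P[:,:2].astype(np.float32)); print(s[i],cv2.boxPoints(r))
E
```

```text
[554.8  45.2 123.4]
[ 287  225   70   67 3632] [321.4 258.3] [556.6  47.3  66. ]
[  269    65    95   145 11646] [[531.2  62.5]
 [580.7  56. ]
 [591.2 135.8]
 [541.7 142.4]]
[   0  189   96   92 7826] [[353.3  47.4]
 [405.5  38.2]
 [414.3  88.3]
 [362.1  97.5]]
```

View pics/w4.png

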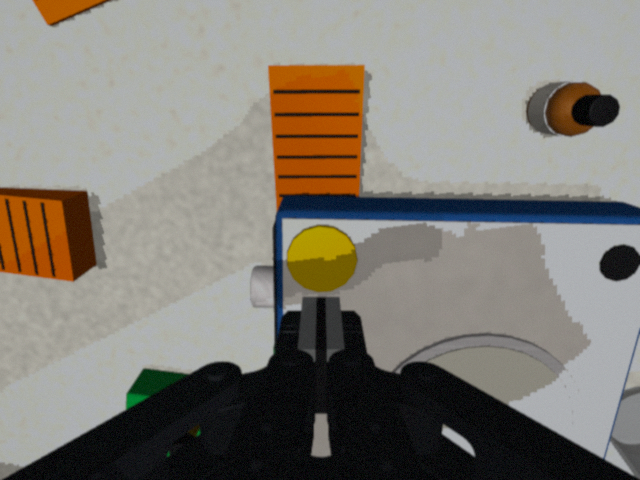

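The wedge is straight under the pad corner: its slope enters the case at (320,195) and the pad is at (321,258). Pressing now.

Request:
carry_out([
  [[0,0.02,0.6,0,0,0,0],[0,0,0.4,0,0,0,0],[0,0,0.06,0,0,0,0],[0,0,0.04,0,0,0,0],[0,0,0,0,0,0,0]],
])

```text
clock: 11.6
position: [556.6, 46.6, 69.0]
ee_rot: [0.753, 0.658, 0.001, 0.0]
contact_force: [-0.6, 0.2, -0.3]
grip_width: -0.0
grip_force: 0.0
```

Request:
carry_out([
  [[0,0,0.03,0,0,0,0],[0,0,0.03,0,0,0,0],[0,0,0,0,0,0,0]],
])

```text
clock: 11.9
position: [556.8, 45.4, 66.2]
ee_rot: [0.754, 0.657, 0.001, 0.001]
contact_force: [0.1, -0.1, 2.7]
grip_width: 0.004
grip_force: 1.1
```

Request:
carry_out([
  [[0,0,0.03,0,0,0,0],[0,0,0.02,0,0,0,0],[0,0,0,0,0,0,0]],
])

```text
clock: 12.2
position: [556.8, 45.5, 65.9]
ee_rot: [0.754, 0.657, -0.0, 0.001]
contact_force: [-4.9, -1.1, 15.6]
grip_width: -0.003
grip_force: 8.0
```

Request:
carry_out([
  [[0,0,0,0,0,0,0],[0,0,0,0,0,0,0],[0,0,0,0,0,0,0],[0,0,0,0,0,0,0],[0,0,0,0,0,0,0]],
])

```text
clock: 12.7
position: [556.8, 45.5, 65.9]
ee_rot: [0.754, 0.657, 0.0, 0.001]
contact_force: [-4.8, -0.9, 15.6]
grip_width: -0.004
grip_force: 7.9
```

Request:
carry_out([
  [[0,0,0,0,0,0,0],[0,0,0,0,0,0,0],[0,0,0,0,0,0,0],[0,0,0,0,0,0,0],[0,0,0,0,0,0,0]],
])

```text
clock: 13.2
position: [556.8, 45.5, 65.9]
ee_rot: [0.754, 0.657, 0.0, 0.001]
contact_force: [-4.4, -0.9, 15.3]
grip_width: 0.002
grip_force: 7.9
```

Request:
carry_out([
  [[0,0,-0.06,0,0,0,0],[0,0,-0.06,0,0,0,0],[0,0,-0.3,0,0,0,0],[0,0,-0.9,0,0,0,0],[0,0,-0.9,0,0,0,0]],
])

```text
clock: 13.7
position: [554.6, 45.0, 174.3]
ee_rot: [0.754, 0.657, -0.001, -0.001]
contact_force: [0.7, -1.0, 0.8]
grip_width: 0.0
grip_force: 0.0
```

Request:
carry_out([
  [[0.9,0,0,0,0,0,0],[0.9,0,0,0,0,0,0],[0.9,0,0,0,0,0,0],[0.9,0,0,0,0,0,0],[0,0,0,0,0,0,0]],
])

```text
clock: 14.2
position: [578.2, 234.2, 175.6]
ee_rot: [0.75, 0.662, 0.003, -0.003]
contact_force: [-0.7, 0.6, 0.2]
grip_width: 0.002
grip_force: 0.0
```

```bash
python3 - <<'E'
from h import *
np.set_printoptions(precision=4,suppress=True)
im,d=shot("top","t5"); C=cloud("top",d)
y=mask(im,(22,150,90),(35,255,255)); y[:,:280]=0
print("pad",ray("top",np.argwhere(y>0).mean(0)[::-1],66))
d0=np.load("pics/t0.npz")["d"];C0=cloud("top",d0)
for Q in (C0,C):
    P=Q[180:250,325:400].reshape(-1,3); P=P[(P[:,2]>55)&(P[:,2]<67)]
    print(np.linalg.lstsq(np.c_[P[:,:2]-P[:,:2].mean(0),np.ones(len(P))],P[:,2],rcond=None)[0])
E
```

```text
pad [554.5955  43.3663  66.    ]
[ 0.0056 -0.0094 63.2459]
[ 0.0063 -0.0102 63.237 ]
```

View pics/t5.png

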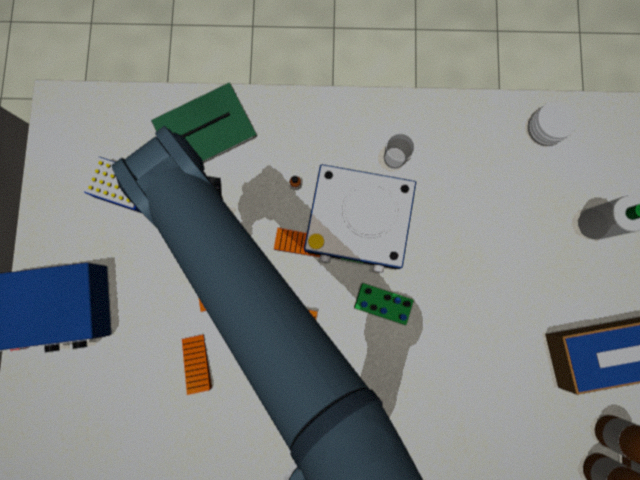

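The top view shows the wedge (290,241) under the pad corner (316,241). The stirrer's position and tilt haven't changed from the start, and the arm is clear. Handing in.

```bash
python3 -c "
from station import env
print(env.close_job())"
```

```text
the job is handed in; nothing more can be done
None
```

The job is handed in with no verdict shown: the first press dropped the corner about 9 mm, the wedge is snug under the short foot, and a second press of about 15 N for over a second (more than the 10 N asked) moved it only about 0.3 mm, with the stirrer still level and where it started.

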